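Hold the calibration board up to the security camera

TASK

The security camera on the bench post is ready for its calibration shot: draw the chequered board up out of its slotted wooden stand and hold it up in front of the lens, chequers towards the camera, square to the way the camera looks, centred and level in its view, about 15 cm from the lens. Finish while still holding it there steadily in the gripper, touching nothing else. Do not bump the camera or its post, and leave the plain grey panel and the other things on the desk where they are.

Things in the scene. Friction and masses are not known exactly. Their poses are not given: they have to be found in the camera images.
- board: Calibration board, loose, about 0.32 kg: rigid white sheet 170 mm wide (y), 146 tall (z), 5 thick (x), 7 x 5 chequers of 20 mm on its +x face only; on top an aluminium edge bar 170 x 12 mm (z 145 to 159 mm) and a grip (handle), 201 mm tall in all. Origin: middle of the lower edge, z up the board. Starts upright in either slot of the rack, within 3 degrees, +x along the rack's +x.
- pattern (a point): Point on the board: centre of the chequer print on the +x face, 92 mm above the board's lower edge. Its axes are the board's axes.
- handle (a point): Centre of the aluminium grip on top of the board, on the board's mid plane, 182 mm above its lower edge. The grip is 12 mm thick (board x), 64 mm wide (board y), from 159 to 201 mm up the board; made to be pinched from above across its thickness. Axes: the board's.
- rack: Slotted stand, fixed: light wooden block 130 x 130 mm, 50 mm high. Two slots run along its y at x = +35 and x = -35 mm, open above and at both ends, 8 mm wide, 36 mm deep (slot floor 14 mm above the desk). Origin: centre of the underside, z up.
- panel: Plain grey panel, loose, 150 mm wide (y), 105 mm tall, 5 mm thick, without print or grip, standing in the other slot of the rack. Bystander. Origin: centre of its lower edge, z up.
- camera_post: Camera's bench post, fixed: steel base plate 130 x 130 x 10 mm, upright 20 mm rod at its middle, white fork on top carrying the camera on a stiff horizontal tilt axis 325 mm above the desk, 65 mm behind the lens. Origin: centre of the underside, z up; the camera faces its -x.
- lens (a point): Centre of the lens of the white bullet camera (66 mm across, 120 mm long; flat sun visor 37 mm above the axis, reaching 12 mm past the lens). The camera looks along this frame's -x, tilted 0.3 to 0.65 rad down; y is level, z up in its picture. Lens 0.28 to 0.31 m above the desk. Presented squarely, the board's axes are parallel to these and pattern is near (-0.15, 0, 0) m here.
- mouse: Black computer mouse, loose, 108 x 60 x 34 mm. Bystander. Origin: centre of the underside.
- tape: Roll of brown tape lying flat, loose, 92 mm across, 24 mm high. Bystander. Origin: centre of the underside.
- mug: White mug, loose, 80 mm across, 92 mm high, handle on its +y side. Bystander. Origin: centre of the underside.

How it is judged:
On the way:
1. the board has been drawn clear of its stand and hangs in the gripper alone (height (world z) of board above 0.055 m and contact force between board and rack below 0.1 N and contact force between the fingers and board above 2 N), for 0.2 s.
At the end, for the whole second after the job is handed in: Board held still in the gripper, touching nothing else; print facing the lens, square and level within 0.2 rad, its centre within 30 mm of the camera axis sideways and up-down, 110 to 190 mm from the lens; camera unmoved (6 mm), panel, mouse, tape, mug within 20 mm of their starts (all of step 1 and contact force between board and camera_post below 0.1 N and contact force between board and panel below 0.1 N and contact force between board and mug below 0.1 N and contact force between board and tape below 0.1 N and contact force between board and mouse below 0.1 N and x of pattern in the frame of lens between -0.19 and -0.11 m and y of pattern in the frame of lens between -0.03 and 0.03 m and z of pattern in the frame of lens between -0.03 and 0.03 m and x of lens in the frame of pattern above 0.08 m and angle between the x axis of pattern and the x axis of lens, either way round below 0.2 rad and angle between the y axis of pattern and the y axis of lens, either way round below 0.2 rad and linear speed of board below 0.02 m/s and angular speed of board below 0.15 rad/s and distance of lens from where it was at the start of the episode below 0.006 m and distance of each of panel, mouse, tape, mug from where it was at the start of the episode below 0.02 m); the arm keeps its last pose, push and grip.
It fails at once if the camera or its post is bumped (contact force between camera_post and anything else above 4 N or distance of lens from where it was at the start of the episode above 0.01 m).
It fails at once if a bystander is disturbed (distance of any of panel, mouse, tape, mug from where it was at the start of the episode above 0.025 m).
It also fails if it takes over 38 s, if anything falls off the work surface, if the arm or the gripper's body presses on something with over 40 N, if the wrist force passes 120 N, or if a joint passes its speed limit or range.

ROBOT

A 6-joint arm with a two-finger parallel gripper is mounted at the origin on the work surface. World frame = base frame: x ahead of the robot, y to its left, z up, the work surface at z = 0. Lengths are in m, angles in rad, forces in N, time in s.
With the tool pointing down it reaches from about 0.275 to 0.85 m from the base axis. Payload 5.2 kg.
Tool frame: the origin (TCP) lies midway between the tips of the shut fingers; the grasp point (between the pads) lies 19 mm behind it (pinch_z is the distance from the TCP to the grasp point, in m); z points along the fingers, y is the line along which they close (so a half turn about z gives the same grasp; the last joint's range is limited). The gripper opens to 85 mm and grips with 20 to 120 N. Pads are 22 mm wide; open, the fingers measure 114 mm over their backs; the gripper's body (76 mm by 85 mm) begins 54 mm behind the grasp point. The pads swing forward as they close: fully open they stand 13 mm farther back than shut.
Start: joints at [1.069, 0.259, 1.535, -0, 1.348, -0.203], TCP at [0.162, 0.526, 0.231] pointing down, gripper open.
Joint ranges: [-3.14, 3.14], [-0.91, 2.08], [0.19, 2.58], [-1.22, 4.36], [0.22, 2.71], [-3.12, 3.12]. Speed limits (rad/s): [2.57, 2.57, 3.14, 3.14, 3.14, 3.14].

INTERFACE

Orientations are given as a rotation vector (axis times angle).
In Python, from plant import get_obs, camera, calibration, job_done, recognise, pinpoint, pinch_z gives the robot as it stands.
- The arm moves only by the tool arm_command, never from a script. Its argument "steps" is a list of rows, each an object of numbers: "claw": the opening, from 0 (shut) to 1 (fully open); "tx", "ty", "tz": the shift along the tool's x, y, z in units of 25 mm (1.0 is 25 mm); "wx", "wy", "wz": the turn, a rotation vector about the tool's x, y, z in rad. In form: [{"claw": .., "tx": .., "ty": .., "tz": .., "wx": .., "wy": .., "wz": ..}, ...]. A call has 1 to 20 rows; each row is the pose to reach, as a shift and turn from the pose commanded when the call began, along the tool's axes at that moment; what a row does not reach only later rows make up. A row lasts 1/10 s, in which the tool goes at most 50 mm and 8.59 degrees, less where a joint would pass 70% of its speed; a pose out of reach is approached as far as the arm can. A call with a gripper value outside its range is refused whole. The fingers move at their own pace and stop on an object; "force" is the grip in N (left out, the last holds). Time passes only in rows, so rows that repeat a pose let the fingers close. It gives the time, the measured TCP pose, the force, the opening and the grip force at its end, in the units of the state.
- get_obs(): the state, without advancing time (a new reading comes with each control period).
- camera(name): name is "scene" or "top"; returns (picture, depth): 420x560x3 uint8, blue, green, red; 420x560 float32, m along the optical axis (not along the pixel's ray), 0 where there is no reading.
- calibration(name): a dict with "intrinsics" (3x3 intrinsics, pixels), "dist" ([k1, k2, p1, p2, k3] as OpenCV has them; the pictures are not rectified), "R" (3x3) and "t" (3): a world point X has camera coordinates R X + t. Camera axes: x right, y down, z forward; pixel columns grow to the right and rows downward; lengths in m; the calibration is good to about 2 mm. A picture is of the moment at which its call begins. calibration takes no time and is no camera call.
- job_done(): hands the job in; it is judged then, once.
Trained networks look in the newest picture that a camera, given by its name, has taken for a name from the list of things; names that differ only in an ending like _2 or _b are one class to them, and where a whole thing is asked for, a point or a joint stands for the part that bears it (a point fixed in the world has none). Each returns a list of dicts, best first, with "score" (0 to 1); they miss things now and then, are a little off and sometimes report something else, mostly with a low value. They report only what shows in the picture. A call takes as long as a camera call.
- recognise(query, camera): "extent" ([left, top, right, bottom] in pixels, round what is visible of it).
- pinpoint(query, camera): "centre" ([column, row] in pixels: a listed point, or the origin of a listed thing).
The state is a dict: "clock": time; "qpos": joint angles; "joint_velocities": joint speeds; "joint_efforts": joint torques, N m; "eef_pos": TCP position; "eef_rot": TCP orientation; "force": force on the tool from outside, world axes, zero at the start; "ft_torque": the same for the moment, N m; "grip_width": finger opening in m; "gripper_force": force on a finger pad.
Only numpy, scipy, OpenCV 4.12 (cv2) and the standard library are available. Lean on these libraries where they do the work, as an engineer would, in place of code of your own. Each camera call takes 0.05 s, during which the arm holds its last target. There are 200 camera calls.

## Working session

There is one attempt and no reset: what is moved stays moved. The work goes in short steps, Python scripts to look and compute and a tool call to move; the robot and the scene stay as the last step left them, time stands still between calls to the robot, and variables do not carry over. Pictures are saved under pics/ and viewed, at most 10 in all, crops included, and the job is handed in when it is done.

Besides the shell and the picture viewer there is one more tool, called after ">>>" in YAML: its name, and indented under it one key for each argument. arm_command: Moves the arm, as the interface text tells. Its arguments: {"type":"object","properties":{"steps":{"type":"array","items":{"type":"object","properties":{"claw":{"type":"number"},"tx":{"type":"number"},"ty":{"type":"number"},"tz":{"type":"number"},"wx":{"type":"number"},"wy":{"type":"number"},"wz":{"type":"number"}}}},"force":{"type":"number"}},"required":["steps"]}

```bash
mkdir -p pics
cat > h.py <<'E'
import numpy as np, cv2
from plant import *
def ray(cam,uv):
    c=calibration(cam);K=np.array(c["intrinsics"]);d=np.array(c["dist"]);R=np.array(c["R"]);t=np.array(c["t"])
    n=cv2.undistortPoints(np.array(uv,float).reshape(-1,1,2),K,d).reshape(-1,2)
    return -R.T@t, np.c_[n,np.ones(len(n))], R,t
def cloud(cam,D):
    h,w=D.shape;v,u=np.mgrid[:h,:w]
    o,n,R,t=ray(cam,np.c_[u.ravel(),v.ravel()])
    return ((n*D.reshape(-1,1)-t)@R).reshape(h,w,3)
E
python3 - <<'E'
from h import *
print(get_obs()["eef_pos"],get_obs()["eef_rot"],pinch_z)
for c in ["scene","top"]:
    I,D=camera(c);cv2.imwrite(f"pics/{c}0.png",I);np.save(c+"D.npy",D);np.save(c+"I.npy",I)
    P=cloud(c,D)
    print(c,ray(c,[[280,210]])[0],np.array(calibration(c)["R"]).round(2).tolist())
    for q in ["board","pattern","handle","rack","panel","camera_post","lens","mouse","tape","mug"]:
        r=pinpoint(q,c)[:2];e=recognise(q,c)[:1]
        for x in r:
            u,v=np.round(x["centre"]).astype(int)
            print(q,round(x["score"],2),[u,v],P[min(max(v,0),419),min(max(u,0),559)].round(3))
        print("   ext",[(np.round(x["extent"]).astype(int).tolist(),round(x["score"],2)) for x in e])
E
```

```text
[0.16160587 0.52516697 0.23047568] [-4.67446385e-01 -3.10596540e+00  2.67935892e-03] 0.0187
scene [ 1.47553005 -0.05321131  1.0937938 ] [[0.06, 1.0, -0.01], [0.7, -0.05, -0.72], [-0.72, 0.04, -0.7]]
board 0.58 [np.int64(350), np.int64(221)] [0.495 0.228 0.055]
   ext [([349, 168, 362, 236], 0.66)]
pattern 0.56 [np.int64(350), np.int64(202)] [0.407 0.243 0.054]
   ext [([348, 168, 357, 241], 0.64)]
handle 0.77 [np.int64(357), np.int64(182)] [0.487 0.234 0.212]
   ext [([350, 171, 364, 233], 0.68)]
rack 0.68 [np.int64(361), np.int64(225)] [0.511 0.261 0.051]
   ext [([342, 199, 384, 239], 0.75)]
panel 0.57 [np.int64(375), np.int64(224)] [0.55  0.291 0.095]
   ext [([374, 184, 377, 237], 0.71)]
camera_post 0.97 [np.int64(253), np.int64(300)] [ 0.752 -0.086  0.026]
   ext [([224, 200, 280, 325], 0.62)]
lens 0.82 [np.int64(251), np.int64(214)] [ 0.774 -0.074  0.389]
   ext [([224, 197, 265, 243], 0.79)]
mouse 0.78 [np.int64(162), np.int64(233)] [ 0.478 -0.373  0.024]
   ext [([150, 214, 172, 244], 0.68)]
tape 0.86 [np.int64(311), np.int64(287)] [0.704 0.082 0.006]
   ext [([294, 270, 330,
[... 602 characters left out ...]
51, 231, 211, 283], 0.61)]
panel 0.87 [np.int64(170), np.int64(256)] [0.463 0.299 0.049]
   ext [([154, 227, 175, 282], 0.72)]
camera_post 0.67 [np.int64(308), np.int64(162)] [ 0.665 -0.073  0.327]
   ext [([283, 100, 337, 187], 0.66)]
lens 0.62 [np.int64(307), np.int64(157)] [ 0.675 -0.07   0.333]
   ext [([295, 101, 338, 171], 0.95)]
mouse 0.58 [np.int64(409), np.int64(257)] [ 0.45  -0.374  0.035]
   ext [([394, 239, 424, 281], 0.88)]
tape 0.91 [np.int64(246), np.int64(174)] [ 0.702  0.088 -0.002]
   ext [([231, 158, 264, 191], 0.64)]
mug 0.61 [np.int64(192), np.int64(186)] [0.653 0.23  0.093]
mug 0.39 [np.int64(192), np.int64(255)] [0.465 0.235 0.064]
   ext [([173, 162, 206, 204], 0.64)]
```

Run:
```python
import cv2
a=cv2.imread("pics/scene0.png")[150:340,130:410];b=cv2.imread("pics/top0.png")[80:310,130:430]
cv2.imwrite("pics/s1.png",cv2.resize(a,None,fx=2.8,fy=2.8,interpolation=2));cv2.imwrite("pics/t1.png",cv2.resize(b,None,fx=2.6,fy=2.6,interpolation=2))
```

```text
(no output)
```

View pics/s1.png

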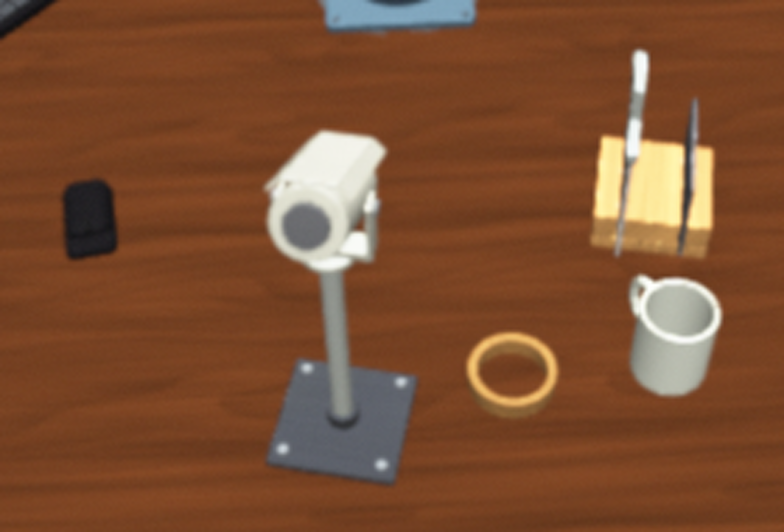

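View pics/t1.png

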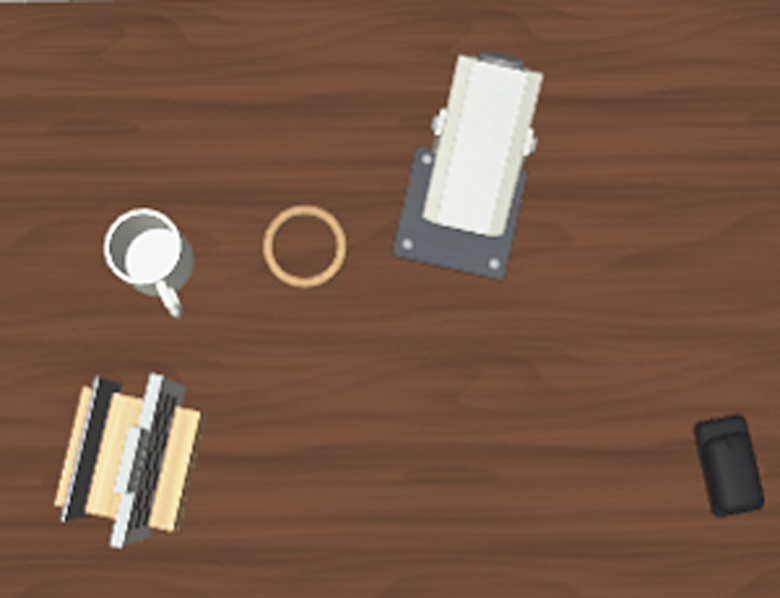

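Run:
```python
from h import *
from scipy.spatial.transform import Rotation as Ro
I=np.load("topI.npy");D=np.load("topD.npy");P=cloud("top",D)
def sel(P,lo,hi): return P[((P>lo)&(P<hi)).all(-1)]
print("tool R",Ro.from_rotvec(get_obs()["eef_rot"]).as_matrix().round(3).tolist())
# visor
for c in ["top","scene"]:
    Q=cloud(c,np.load(c+"D.npy")); V=sel(Q,[.55,-.17,.28],[.85,.02,.45])
    best=None;rng=np.random.default_rng(0)
    for _ in range(500):
        a,b,d=V[rng.choice(len(V),3,False)];n=np.cross(b-a,d-a);l=np.linalg.norm(n)
        if l<1e-6: continue
        n/=l;n*=np.sign(n[2])
        if n[2]<.6: continue
        m=abs((V-a)@n)<.003
        if best is None or m.sum()>best.sum(): best=m
    W=V[best];cen=W.mean(0);n=np.linalg.svd(W-cen)[2][2];n*=np.sign(n[2])
    tilt=np.arccos(n[2]);yaw=np.arctan2(-n[1],-n[0])
    print(c,"visor",len(V),len(W),cen.round(4),"n",n.round(3),"tilt",tilt.round(3),"yaw x",yaw.round(3))
    x0=np.array([np.cos(yaw),np.sin(yaw),0]);e1=x0-n*(n@x0);e1/=np.linalg.norm(e1);e2=np.cross(n,e1)
    uv=np.c_[(W-cen)@e1,(W-cen)@e2].astype(np.float32)
    r=cv2.minAreaRect(uv);bx=cv2.boxPoints(r);print(" rect",r,"\n",(cen+bx[:,:1]*e1+bx[:,1:]*e2).round(4).tolist())
# base plate
m=(abs(P[...,2]-.010)<.008)&(P[...,0]>.55)&(P[...,0]<.85)&(P[...,1]<.03)&(P[...,1]>-.2)&(I.max(-1).astype(int)-I.min(-1)<25)
print("plate px",m.sum(),P[m].mean(0)); 
# board top
for c in ["top","scene"]:
    Q=cloud(c,np.load(c+"D.npy"))
    for lo,hi in [(.14,.168),(.195,.235)]:
        H=sel(Q,[.35,.15,lo],[.6,.36,hi]);
        if len(H)<5: continue
        ce=H.mean(0);w=np.linalg.svd(H-ce,full_matrices=False)[2][0];s=(H-ce)@w
        print(c,lo,len(H),"cen",ce.round(4),"mid",(ce+w*(s.max()+s.min())/2).round(4),"dir",w.round(3),"len",np.ptp(s).round(3),"zmax",H[:,2].max().round(3))
R_=P[(abs(P[...,2]-.05)<.006)&(abs(P[...,0]-.46)<.12)&(abs(P[...,1]-.24)<.12)]
print("rack",len(R_),cv2.minAreaRect(R_[:,:2].astype(np.float32)))
```

```text
tool R [[-0.956, 0.294, -0.0], [0.294, 0.956, 0.0], [0.0, -0.0, -1.0]]
top visor 2202 1442 [ 0.7149 -0.0862  0.3563] n [-0.452  0.136  0.882] tilt 0.491 yaw x -0.292
 rect ((-0.0020482689142227173, 0.0007766149938106537), (0.14235341548919678, 0.05996142700314522), 2.3705570697784424) 
 [[0.6601, -0.0407, 0.3212], [0.6449, -0.0987, 0.3224], [0.7668, -0.1292, 0.3895], [0.7819, -0.0712, 0.3883]]
scene visor 1477 449 [ 0.7204 -0.0836  0.3609] n [-0.45   0.134  0.883] tilt 0.489 yaw x -0.29
 rect ((-0.007433585822582245, -0.002299690619111061), (0.14779408276081085, 0.056069515645504), 1.55452299118042) 
 [[0.6577, -0.0402, 0.3224], [0.643, -0.0943, 0.3231], [0.7691, -0.1277, 0.3925], [0.7839, -0.0736, 0.3917]]
plate px 1000 [ 0.71605324 -0.08091374  0.00996004]
top 0.14 56 cen [0.4622 0.2334 0.1593] mid [0.4609 0.2337 0.1593] dir [-0.973  0.232 -0.009] len 0.164 zmax 0.168
top 0.195 168 cen [0.4603 0.2375 0.2125] mid [0.46   0.2376 0.2125] dir [-0.971  0.238 -0.019] len 0.062 zmax 0.22
scene 0.14 23 cen [0.5229 0.2259 0.1581] mid [0.481  0.2336 0.1613] dir [ 0.981 -0.18  -0.075] len 0.131 zmax 0.167
scene 0.195 81 cen [0.4703 0.2396 0.2125] mid [0.4639 0.2411 0.213 ] dir [ 0.972 -0.218 -0.088] len 0.071 zmax 0.22
rack 1141 ((0.46867257356643677, 0.27310189604759216), (0.1326821893453598, 0.16463534533977509), 76.98555755615234)
```

>>> arm_command:
  steps:
    - {"claw":1,"tz":-1.6,"wz":0.15}
    - {"claw":1,"tz":-1.6,"wz":0.3}
    - {"claw":1,"tx":-1.5,"ty":-0.75,"tz":-1.6,"wz":0.45}
    - {"claw":1,"tx":-3,"ty":-1.5,"tz":-1.6,"wz":0.6}
    - {"claw":1,"tx":-4.5,"ty":-2.25,"tz":-1.6,"wz":0.75}
    - {"claw":1,"tx":-6,"ty":-3,"tz":-1.6,"wz":0.9}
    - {"claw":1,"tx":-7.5,"ty":-3.75,"tz":-1.6,"wz":1.05}
    - {"claw":1,"tx":-9,"ty":-4.5,"tz":-1.6,"wz":1.2}
    - {"claw":1,"tx":-10.5,"ty":-5.25,"tz":-1.6,"wz":1.35}
    - {"claw":1,"tx":-12,"ty":-6,"tz":-1.6,"wz":1.5}
    - {"claw":1,"tx":-13.4,"ty":-6.75,"tz":-1.6,"wz":1.65}
    - {"claw":1,"tx":-14.8,"ty":-7.45,"tz":-1.6,"wz":1.8}
    - {"claw":1,"tx":-14.8,"ty":-7.45,"tz":-1.6,"wz":1.95}
    - {"claw":1,"tx":-14.8,"ty":-7.45,"tz":-1.6,"wz":2.1}
    - {"claw":1,"tx":-14.8,"ty":-7.45,"tz":-1.6,"wz":2.25}
    - {"claw":1,"tx":-14.8,"ty":-7.45,"tz":-1.6,"wz":2.4}
    - {"claw":1,"tx":-14.8,"ty":-7.45,"tz":-1.6,"wz":2.55}
    - {"claw":1,"tx":-14.8,"ty":-7.45,"tz":-1.6,"wz":2.7}
    - {"claw":1,"tx":-14.8,"ty":-7.45,"tz":-1.6,"wz":2.85}
    - {"claw":1,"tx":-14.8,"ty":-7.45,"tz":-1.6,"wz":3.0}

```text
invalid input
```

>>> arm_command:
  steps:
    - {"claw":1,"tx":0,"ty":0,"tz":-1.6,"wx":0,"wy":0,"wz":0.15}
    - {"claw":1,"tx":-1.5,"ty":-0.75,"tz":-1.6,"wx":0,"wy":0,"wz":0.3}
    - {"claw":1,"tx":-3,"ty":-1.5,"tz":-1.6,"wx":0,"wy":0,"wz":0.45}
    - {"claw":1,"tx":-4.5,"ty":-2.25,"tz":-1.6,"wx":0,"wy":0,"wz":0.6}
    - {"claw":1,"tx":-6,"ty":-3,"tz":-1.6,"wx":0,"wy":0,"wz":0.75}
    - {"claw":1,"tx":-7.5,"ty":-3.75,"tz":-1.6,"wx":0,"wy":0,"wz":0.9}
    - {"claw":1,"tx":-9,"ty":-4.5,"tz":-1.6,"wx":0,"wy":0,"wz":1.05}
    - {"claw":1,"tx":-10.5,"ty":-5.25,"tz":-1.6,"wx":0,"wy":0,"wz":1.2}
    - {"claw":1,"tx":-12,"ty":-6,"tz":-1.6,"wx":0,"wy":0,"wz":1.35}
    - {"claw":1,"tx":-13.4,"ty":-6.75,"tz":-1.6,"wx":0,"wy":0,"wz":1.5}
  force: 40

```text
clock: 3.1
eef_pos: [0.4336, 0.2643, 0.2715]
eef_rot: [2.466, 1.946, 0.001]
force: [0.6, -0.3, 0.4]
grip_width: 0.0853
gripper_force: 0.0
```

>>> arm_command:
  steps:
    - {"claw":1,"tx":-0.4,"ty":0.7,"tz":0,"wx":0,"wy":0,"wz":0.15}
    - {"claw":1,"tx":-0.81,"ty":1.37,"tz":0,"wx":0,"wy":0,"wz":0.3}
    - {"claw":1,"tx":-0.81,"ty":1.37,"tz":0,"wx":0,"wy":0,"wz":0.45}
    - {"claw":1,"tx":-0.81,"ty":1.37,"tz":0,"wx":0,"wy":0,"wz":0.6}
    - {"claw":1,"tx":-0.81,"ty":1.37,"tz":0,"wx":0,"wy":0,"wz":0.75}
    - {"claw":1,"tx":-0.81,"ty":1.37,"tz":0,"wx":0,"wy":0,"wz":0.9}
    - {"claw":1,"tx":-0.81,"ty":1.37,"tz":0,"wx":0,"wy":0,"wz":1.05}
    - {"claw":1,"tx":-0.81,"ty":1.37,"tz":0,"wx":0,"wy":0,"wz":1.2}
    - {"claw":1,"tx":-0.81,"ty":1.37,"tz":0,"wx":0,"wy":0,"wz":1.35}
    - {"claw":1,"tx":-0.81,"ty":1.37,"tz":0,"wx":0,"wy":0,"wz":1.5}
    - {"claw":1,"tx":-0.81,"ty":1.37,"tz":0,"wx":0,"wy":0,"wz":1.58}
    - {"claw":1,"tx":-0.81,"ty":1.37,"tz":0,"wx":0,"wy":0,"wz":1.58}
    - {"claw":1,"tx":-0.81,"ty":1.37,"tz":0,"wx":0,"wy":0,"wz":1.58}
  force: 40

```text
clock: 4.4
eef_pos: [0.4612, 0.2383, 0.2713]
eef_rot: [3.12, -0.368, 0.0]
force: [0.0, -1.3, -0.2]
grip_width: 0.0852
gripper_force: 0.0
```

Run:
```python
from h import *
from scipy.spatial.transform import Rotation as Ro
o=get_obs();print(o["eef_pos"],o["qpos"].round(3) if hasattr(o["qpos"],'round') else o["qpos"]);print(Ro.from_rotvec(o["eef_rot"]).as_matrix().round(3))
I,D=camera("scene");J,_=camera("top")
cv2.imwrite("pics/a.png",np.hstack([cv2.resize(I[100:260,290:430],None,fx=2.8,fy=2.8),cv2.resize(J[190:330,110:250],None,fx=2.8,fy=3.2)]))
```

```text
[0.46116722 0.23827209 0.27133577] [ 0.262  0.178  1.54  -0.     1.423  2.067]
[[ 0.973 -0.233  0.   ]
 [-0.233 -0.973 -0.   ]
 [ 0.    -0.    -1.   ]]
```

View pics/a.png

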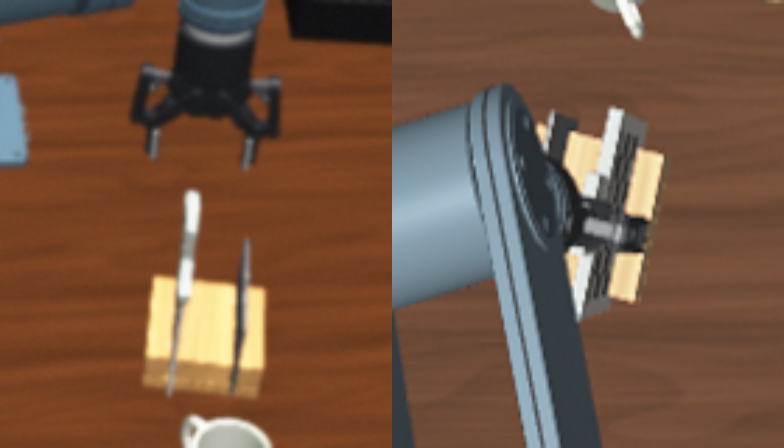

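The view shows the open fingers (left panel, x≈150 and 248) straddling the handle (x≈190), so the descent is clear.

>>> arm_command:
  steps:
    - {"claw":1,"tx":0,"ty":0,"tz":0.7,"wx":0,"wy":0,"wz":0}
    - {"claw":1,"tx":0,"ty":0,"tz":1.5,"wx":0,"wy":0,"wz":0}
    - {"claw":1,"tx":0,"ty":0,"tz":2.3,"wx":0,"wy":0,"wz":0}
    - {"claw":1,"tx":0,"ty":0,"tz":3.0,"wx":0,"wy":0,"wz":0}
    - {"claw":1,"tx":0,"ty":0,"tz":3.4,"wx":0,"wy":0,"wz":0}
    - {"claw":1,"tx":0,"ty":0,"tz":3.6,"wx":0,"wy":0,"wz":0}
    - {"claw":1,"tx":0,"ty":0,"tz":3.6,"wx":0,"wy":0,"wz":0}
    - {"claw":0.3,"tx":0,"ty":0,"tz":3.6,"wx":0,"wy":0,"wz":0}
    - {"claw":0.2,"tx":0,"ty":0,"tz":3.6,"wx":0,"wy":0,"wz":0}
    - {"claw":0,"tx":0,"ty":0,"tz":3.6,"wx":0,"wy":0,"wz":0}
    - {"claw":0,"tx":0,"ty":0,"tz":3.6,"wx":0,"wy":0,"wz":0}
    - {"claw":0,"tx":0,"ty":0,"tz":3.6,"wx":0,"wy":0,"wz":0}
    - {"claw":0,"tx":0,"ty":0,"tz":3.6,"wx":0,"wy":0,"wz":0}
  force: 40

```text
clock: 5.8
eef_pos: [0.4615, 0.2384, 0.1817]
eef_rot: [-3.119, 0.372, -0.001]
force: [-0.2, 0.2, 1.7]
grip_width: 0.0116
gripper_force: 40.0
```

>>> arm_command:
  steps:
    - {"claw":0,"tx":0,"ty":0,"tz":0,"wx":0,"wy":0,"wz":0}
    - {"claw":0,"tx":0,"ty":0,"tz":-0.2,"wx":0,"wy":0,"wz":0}
    - {"claw":0,"tx":0,"ty":0,"tz":-0.5,"wx":0,"wy":0,"wz":0}
    - {"claw":0,"tx":0,"ty":0,"tz":-0.9,"wx":0,"wy":0,"wz":0}
    - {"claw":0,"tx":0,"ty":0,"tz":-1.4,"wx":0,"wy":0,"wz":0}
    - {"claw":0,"tx":0,"ty":0,"tz":-2.0,"wx":0,"wy":0,"wz":0}
    - {"claw":0,"tx":0,"ty":0,"tz":-2.7,"wx":0,"wy":0,"wz":0}
    - {"claw":0,"tx":0,"ty":0,"tz":-3.4,"wx":0,"wy":0,"wz":0}
    - {"claw":0,"tx":0,"ty":0,"tz":-4.1,"wx":0,"wy":0,"wz":0}
    - {"claw":0,"tx":0,"ty":0,"tz":-4.7,"wx":0,"wy":0,"wz":0}
    - {"claw":0,"tx":0,"ty":0,"tz":-5.2,"wx":0,"wy":0,"wz":0}
    - {"claw":0,"tx":0,"ty":0,"tz":-5.2,"wx":0,"wy":0,"wz":0}
    - {"claw":0,"tx":0,"ty":0,"tz":-5.2,"wx":0,"wy":0,"wz":0}
  force: 70

```text
clock: 7.1
eef_pos: [0.4611, 0.2382, 0.3113]
eef_rot: [3.119, -0.372, 0.0]
force: [0.3, -0.1, -3.0]
grip_width: 0.0111
gripper_force: 68.4
```

Run:
```python
from h import *
o=get_obs();print(o["qpos"],o["force"])
I,D=camera("scene");J,_=camera("top")
cv2.imwrite("pics/b.png",np.hstack([cv2.resize(I[100:260,290:430],None,fx=2.8,fy=2.8),cv2.resize(J[190:330,110:250],None,fx=2.8,fy=3.2)]))
```

```text
[ 2.61746797e-01  1.59828134e-01  1.46652447e+00 -1.52221861e-04
  1.51516130e+00  2.06985547e+00] [ 0.34028442 -0.14113729 -3.03747114]
```

View pics/b.png

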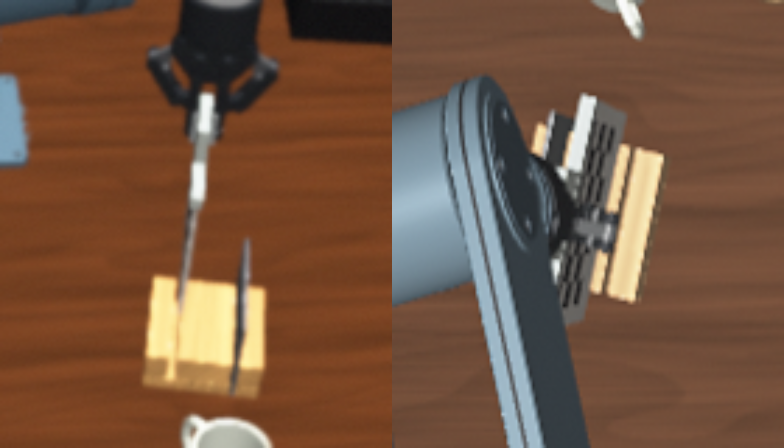

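>>> arm_command:
  steps:
    - {"claw":0,"tx":0.03,"ty":0.3,"tz":0,"wx":0,"wy":0,"wz":0}
    - {"claw":0,"tx":0.1,"ty":1.0,"tz":0,"wx":0,"wy":0,"wz":-0.04}
    - {"claw":0,"tx":0.17,"ty":1.7,"tz":0,"wx":0,"wy":0,"wz":-0.12}
    - {"claw":0,"tx":0.25,"ty":2.4,"tz":0,"wx":0,"wy":0,"wz":-0.24}
    - {"claw":0,"tx":0.32,"ty":3.1,"tz":0,"wx":0,"wy":0,"wz":-0.37}
    - {"claw":0,"tx":0.4,"ty":3.8,"tz":0,"wx":0,"wy":0,"wz":-0.5}
    - {"claw":0,"tx":0.47,"ty":4.5,"tz":0,"wx":0,"wy":0,"wz":-0.63}
    - {"claw":0,"tx":0.54,"ty":5.2,"tz":0,"wx":0,"wy":0,"wz":-0.76}
    - {"claw":0,"tx":0.6,"ty":5.8,"tz":0,"wx":0,"wy":0,"wz":-0.89}
    - {"claw":0,"tx":0.65,"ty":6.2,"tz":0,"wx":0,"wy":0,"wz":-1.02}
    - {"claw":0,"tx":0.65,"ty":6.3,"tz":0,"wx":0,"wy":0,"wz":-1.15}
    - {"claw":0,"tx":0.65,"ty":6.3,"tz":0,"wx":0,"wy":0,"wz":-1.28}
    - {"claw":0,"tx":0.65,"ty":6.3,"tz":0,"wx":0,"wy":0,"wz":-1.4}
    - {"claw":0,"tx":0.65,"ty":6.3,"tz":0,"wx":0,"wy":0,"wz":-1.49}
    - {"claw":0,"tx":0.65,"ty":6.3,"tz":0,"wx":0,"wy":0,"wz":-1.54}
    - {"claw":0,"tx":0.65,"ty":6.3,"tz":0,"wx":0,"wy":0,"wz":-1.54}
    - {"claw":0,"tx":0.65,"ty":6.3,"tz":0,"wx":0,"wy":0,"wz":-1.54}
  force: 70

```text
clock: 8.9
eef_pos: [0.4396, 0.0811, 0.311]
eef_rot: [-2.5, -1.902, 0.001]
force: [-0.6, -0.3, -2.0]
grip_width: 0.0113
gripper_force: 68.4
```

```bash
cat > fit.py <<'E'
# board plane by depth from the top/scene camera, in lens coordinates
from h import *
from scipy.spatial.transform import Rotation as Ro
o=get_obs();p=np.array(o["eef_pos"]);T=Ro.from_rotvec(o["eef_rot"]).as_matrix()
print("tcp",p.round(4),"q",np.round(o["qpos"],3),"f",np.round(o["force"],1));print(T.round(3).tolist())
a,yw=.49,-.27
L=np.array([.679,-.0766,.294]);c,s,cy,sy=np.cos(a),np.sin(a),np.cos(yw),np.sin(yw)
X=np.array([c*cy,c*sy,s]);Z=np.array([-s*cy,-s*sy,c]);Y=np.cross(Z,X);RL=np.c_[X,Y,Z]
for cam in ["scene","top"]:
    I,D=camera(cam);np.save(cam+"I.npy",I);np.save(cam+"D.npy",D);C=cloud(cam,D)
    q=(C-p)@T   # tool coords: x,y,z ; board expected y~0, z in [0.0,0.18]
    m=(abs(q[...,0])<.1)&(abs(q[...,1])<.035)&(q[...,2]>.022)&(q[...,2]<.17)&(D>0)
    W=q[m]
    if len(W)<80: print(cam,"few",len(W));continue
    A=np.c_[W[:,0],W[:,2],np.ones(len(W))];k=np.ones(len(W),bool)
    for _ in range(8):
        w=np.linalg.lstsq(A[k],W[k,1],rcond=None)[0];r=abs(A@w-W[:,1]);k=r<max(.004,2*np.median(r[k]))
    print(cam,len(W),k.sum(),"y=ax+bz+c",w.round(4),"rms",r[k].std().round(4),"x",np.percentile(W[k,0],[1,99]).round(3),"z",np.percentile(W[k,2],[1,99]).round(3))
    n=T@np.array([-w[0],1,-w[1]]);n/=np.linalg.norm(n);print("  normal in lens",(RL.T@n).round(3))
    for r_ in pinpoint("pattern",cam)[:1]:
        u,v=np.round(r_["centre"]).astype(int);print("  pattern",round(r_["score"],2),[u,v],C[v,u].round(3),"lens",((C[v,u]-L)@RL).round(4))
# prediction assuming handle was grasped at its estimated height
G=p-.019*T[:,2]
print("target TCP",(L-.15*X+.090*Z-.0025*X-.019*Z).round(4))
Ttar=np.c_[-RL[:,1]*-1,RL[:,0],-RL[:,2]]
print("target R",Ttar.round(3).tolist(),np.linalg.det(Ttar).round(2))
E
python3 fit.py
```

```text
tcp [0.4396 0.0811 0.311 ] q [-0.068  0.024  1.619 -0.     1.499  0.202] f [-0.6 -0.3 -2. ]
[[0.266, 0.964, -0.001], [0.964, -0.266, -0.0], [-0.0, -0.001, -1.0]]
scene 2011 1882 y=ax+bz+c [ 0.0018 -0.0207  0.0035] rms 0.001 x [-0.082  0.084] z [0.025 0.164]
  normal in lens [ 0.872 -0.001 -0.489]
  pattern 0.66 [np.int64(301), np.int64(166)] [0.434 0.072 0.239] lens [-0.2692  0.0784  0.0809]
top few 0
target TCP [ 0.5171 -0.0318  0.2849]
target R [[0.267, 0.85, 0.454], [0.964, -0.235, -0.126], [0.0, 0.471, -0.882]] 1.0
```

>>> arm_command:
  steps:
    - {"claw":0,"tx":-0.15,"ty":0.05,"tz":0,"wx":-0.02,"wy":0,"wz":0}
    - {"claw":0,"tx":-0.5,"ty":0.2,"tz":0,"wx":-0.06,"wy":0,"wz":0}
    - {"claw":0,"tx":-0.95,"ty":0.4,"tz":0,"wx":-0.12,"wy":0,"wz":0}
    - {"claw":0,"tx":-1.4,"ty":0.6,"tz":0.1,"wx":-0.18,"wy":0,"wz":0}
    - {"claw":0,"tx":-1.9,"ty":0.9,"tz":0.2,"wx":-0.24,"wy":0,"wz":0}
    - {"claw":0,"tx":-2.4,"ty":1.2,"tz":0.3,"wx":-0.3,"wy":0,"wz":0}
    - {"claw":0,"tx":-2.8,"ty":1.6,"tz":0.4,"wx":-0.36,"wy":0,"wz":0}
    - {"claw":0,"tx":-3.2,"ty":2.0,"tz":0.5,"wx":-0.42,"wy":0,"wz":0}
    - {"claw":0,"tx":-3.4,"ty":2.4,"tz":0.6,"wx":-0.46,"wy":0,"wz":0}
    - {"claw":0,"tx":-3.5,"ty":2.8,"tz":0.7,"wx":-0.49,"wy":0,"wz":0}
    - {"claw":0,"tx":-3.53,"ty":3.2,"tz":0.75,"wx":-0.49,"wy":0,"wz":0}
    - {"claw":0,"tx":-3.53,"ty":3.6,"tz":0.8,"wx":-0.49,"wy":0,"wz":0}
    - {"claw":0,"tx":-3.53,"ty":3.9,"tz":0.85,"wx":-0.49,"wy":0,"wz":0}
    - {"claw":0,"tx":-3.53,"ty":4.05,"tz":0.87,"wx":-0.49,"wy":0,"wz":0}
    - {"claw":0,"tx":-3.53,"ty":4.12,"tz":0.87,"wx":-0.49,"wy":0,"wz":0}
    - {"claw":0,"tx":-3.53,"ty":4.12,"tz":0.87,"wx":-0.49,"wy":0,"wz":0}
    - {"claw":0,"tx":-3.53,"ty":4.12,"tz":0.87,"wx":-0.49,"wy":0,"wz":0}
  force: 70

```text
clock: 10.75
eef_pos: [0.5158, -0.0308, 0.2895]
eef_rot: [2.165, 1.651, 0.412]
force: [0.1, 0.2, -2.8]
grip_width: 0.0108
gripper_force: 68.5
```

```bash
python3 fit.py
python3 - <<'E'
import numpy as np,cv2
a=np.load("sceneI.npy")[80:340,160:400];b=np.load("topI.npy")[80:340,170:410]
cv2.imwrite("pics/c.png",cv2.resize(np.hstack([a,b]),None,fx=1.65,fy=1.65,interpolation=2))
E
```

```text
tcp [ 0.5158 -0.0308  0.2895] q [-0.28  -0.123  1.909  0.007  0.865 -0.015] f [ 0.1  0.2 -2.8]
[[0.265, 0.851, 0.454], [0.964, -0.233, -0.124], [-0.0, 0.47, -0.883]]
scene 2060 1871 y=ax+bz+c [ 0.0015 -0.0056  0.0025] rms 0.0011 x [-0.082  0.084] z [0.023 0.162]
  normal in lens [ 1.     0.    -0.006]
  pattern 0.91 [np.int64(263), np.int64(198)] [ 0.55  -0.045  0.225] lens [-0.1498 -0.0038  0.0012]
top 1362 1362 y=ax+bz+c [-0.0017 -0.0061  0.0019] rms 0.0005 x [-0.086  0.081] z [0.03  0.166]
  normal in lens [ 1.     0.004 -0.006]
  pattern 0.77 [np.int64(296), np.int64(215)] [ 0.558 -0.049  0.203] lens [-0.1519 -0.0054 -0.0216]
target TCP [ 0.5171 -0.0318  0.2849]
target R [[0.267, 0.85, 0.454], [0.964, -0.235, -0.126], [0.0, 0.471, -0.882]] 1.0
```

View pics/c.png

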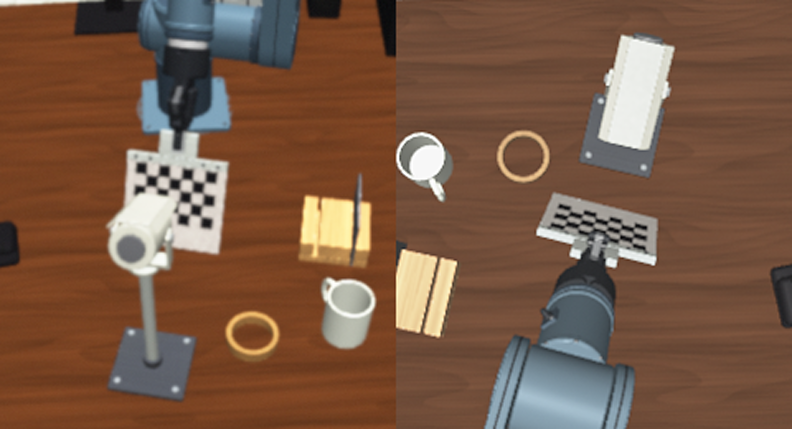

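The left view shows the board held in front of the lens with its chequers facing the camera. The right view shows it centred on the camera's axis at about (600, 225). The fit puts the board square to within 0.01 rad at about 0.15 m, and nothing else has moved, so I'm handing in.

```bash
python3 -c "
from plant import *
o=get_obs();print(o['clock'],max(abs(v) for v in o['joint_velocities']),o['gripper_force']);print(job_done())"
```

```text
10.95 0.0027059648118121313 68.48320841789246
the job is handed in; nothing more can be done
None
```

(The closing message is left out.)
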